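Slide the top mixing tile off its stack into the tile bed

ROBOT

A 6-joint arm with a two-finger parallel gripper is mounted at the origin on a cart in front of the work surface, level with it; the furniture and walls round the work are solid. World frame = base frame: x ahead of the robot, y to its left, z up, the work surface at z = 0. Lengths are in m, angles in degrees, forces in N, time in s.
With the tool pointing down it reaches from about 0.275 to 0.975 m from the base axis. Payload 8.4 kg.
Tool frame: the origin (TCP) lies between the finger pads; the fingertips stand 19 mm ahead of it and the grasp point (between the pads) is the TCP; z points along the fingers, x is the direction in which the jaws open and shut, and the axes are right-handed (so a half turn about z gives the same grasp; the last joint's range is limited). The gripper opens to 92 mm and grips with 3 to 60 N. Pads are 20 mm wide; open, the fingers measure 128 mm over their backs; the gripper's body (75 mm by 189 mm) begins 69 mm behind the grasp point.
Start: joints at [-75.367, 20.225, 93.587, -0, 66.188, -0.138], TCP at [0.159, -0.604, 0.234] pointing down, gripper open.
Joint ranges: [-150.9, 150.9], [-52.94, 120.26], [3.33, 152.33], [-74.26, 254.26], [0, 154.13], [-172.89, 172.89]. Speed limits (degrees/s): [127.2, 127.2, 159.86, 180, 180, 180].

INTERFACE

Orientations are given as a 3x3 rotation matrix whose columns are the frame's x, y, z axes.
In Python, from cell import get_obs, eyes, env gives the robot as it stands.
- The arm moves only by the tool drive_tool, never from a script. Its argument "motion" is a list of rows, each a list of 3 entries, a list of its own where there are three numbers: the opening, from 0 (shut) to 1 (fully open), then the shift along the world's x, y, z in cm, then the turn, a rotation vector about the world's x, y, z in rad. In form: [[claw, [tx, ty, tz], [rx, ry, rz]], ...]. A call has 1 to 8 rows; each row is the pose to reach, as a shift and turn from the pose measured when the call began; what a row does not reach only later rows make up. A row lasts 1/8 s, in which the tool goes at most 62.5 mm and 10.7 degrees, less where a joint would pass 70% of its speed; a pose out of reach is approached as far as the arm can. A call with a gripper value outside its range is refused whole. The fingers move at their own pace and stop on an object; "newtons" is the grip in N (left out, the last holds). Time passes only in rows, so rows that repeat a pose let the fingers close. It gives the time, the measured TCP pose, the force and the opening at its end, in the units of the state.
- get_obs(): the state, without advancing time (a new reading comes with each control period).
- eyes.capture(name): name is "side" or "top"; returns the picture (420x560x3 uint8, red, green, blue); there is no depth.
- eyes.get_calibration(name): a dict with "fx", "fy", "cx", "cy" (pixels), "k1" (the pictures are not rectified: a ray, as slopes to the right and down, at radius r is drawn at 1 + k1 r^2 times it, then the intrinsics apply), "R" (3x3) and "t" (3): a world point X has camera coordinates R X + t. Camera axes: x right, y down, z forward; pixel columns grow to the right and rows downward; lengths in m; the calibration is good to about 2 mm. A picture is of the moment at which its call begins. get_calibration takes no time and is no camera call.
- env.sign_off(): hands the job in, once; it reports no verdict.
The state is a dict: "t": time; "joints": joint angles; "qd": joint speeds; "tau": joint torques, N m; "ee_pos": TCP position; "tool_rot": TCP orientation; "ft_force": force on the tool from outside, world axes, zero at the start; "ft_torque": the same for the moment, N m; "grip_width": finger opening in m.
Only numpy, scipy, OpenCV 4.12 (cv2) and the standard library are available. Lean on these libraries where they do the work, as an engineer would, in place of code of your own. Each camera call takes 0.05 s, during which the arm holds its last target.

TASK

Get the next ceramic mixing tile ready: slide the top tile off the stack through the open end of the dispenser, flat and without lifting it, into the low bed in front, until it lies home against the bed's end stop. Press on it only gently, leave the tiles below neatly stacked in the dispenser, and do not disturb the other things on the bench.

Things in the scene. Friction and masses are not known exactly. Their poses are not given: they have to be found in the camera images.
- dispenser: grey tile dispenser fixed on the bench, 122 x 88 mm, 53 mm high. Origin on the bench under the stack's centre; x points out of its open end to the bed, z up. 6 mm walls at both long sides and the back (-x) reach 1 mm below the stack's top, only 2 mm off the tiles: no room for a fingertip. At the open end only a sill 38 mm high, outer face at x = 58 mm
- stack_centre (a point): centre of the top of the sprung platform under the stack, at rest 30 mm above the bench; the tiles lie centred above it. The platform gives about 1 mm per 8 N pressed on the stack and bottoms after 4 mm
- tile_top: the top one of four equal white ceramic tiles with thin blue border lines, 100 (x) x 64 (y) x 6 (z) mm, about 110 g. Origin at the centre of its underside; x along the long side toward the bed, z up; at rest its top is 54 mm above the bench. A finger pressed on it drags it by friction; tile on tile is more slippery than finger on tile
- tile_2: second tile from the top, same kind, directly under tile_top, origin at the centre of its underside
- tile_3: third tile, same kind, origin at the centre of its underside
- tile_4: lowest tile, same kind, on the sprung platform, origin at the centre of its underside
- bed: low tray with blue rails and a black rubber floor, on four feet, fixed, 115 x 94 mm; origin on the bench, x away from the dispenser. The flat floor gives 1 mm per 12 N; its height is set anew each time, 1.5 to 5.5 mm below the top tile's underside at rest, and not measured; bevelled edge at x = -55 mm. Rails 72 mm apart, flared at the entry, tops 48.5 mm high like the end stop, inner face at x = 52 mm
- bed_home (a point): point fixed to the tray, 44.5 mm above the bench (the middle setting of the floor), under the centre of the tile when the tile lies home, its leading edge touching the end stop (2 mm beyond the bed's origin along x)
- bottle_open: bystander: white tablet bottle, 42 mm across, 74 mm high, origin at the centre of its underside
- bottle_2: bystander: white tablet bottle with a green band, 38 mm across, 68 mm high, origin at the centre of its underside
- tablet_cutter: bystander: teal tablet cutter, 100 x 47 x 21 mm, origin at the centre of its underside
- tape_roll: bystander: beige tape roll lying flat, 53 mm across, 18 mm high, origin at the centre of its underside
- pack_flat: bystander: flat white and green carton, 63 x 111 x 26 mm, origin at the centre of its underside
- vial_7: bystander: white screw jar, 39 mm across, 72 mm high, origin at the centre of its underside

How it is judged (in metres and radians):
On the way:
1. the top tile is 40 mm out of the dispenser, still flat, the others in place (x of tile_top in the frame of dispenser above 0.04 m and horizontal distance between tile_2 and stack_centre below 0.006 m and angle between tile_top's own z axis and vertical below 0.1 rad), for 0.1 s.
At the end, for the whole second after the job is handed in: the top tile lies flat on the bed's floor between the rails with its leading edge within 3 mm of the end stop, at rest; the other three tiles lie stacked in the dispenser within 6 mm of the stack's centre (x of tile_top in the frame of bed_home between -0.003 and 0.003 m and z of tile_top in the frame of bed_home below 0.003 m and horizontal distance between tile_top and bed_home below 0.006 m and angle between tile_top's own z axis and vertical below 0.04 rad and linear speed of tile_top below 0.01 m/s and horizontal distance between each of tile_2, tile_3, tile_4 and stack_centre below 0.006 m and height (world z) of tile_2 below 0.045 m); the robot touches nothing.
It fails at once if the tile was pressed hard (more than 15 N) (contact force between any of the arm, the fingers and tile_top above 15 N).
It fails at once if a lower tile was dragged more than 8 mm off the stack's centre (horizontal distance between any of tile_2, tile_3, tile_4 and stack_centre above 0.008 m).
It fails at once if the top tile was lifted (more than 10 mm above where it lay) or tipped (more than 0.25 rad) instead of slid flat (height (world z) of tile_top above 0.058 m or angle between tile_top's own z axis and vertical above 0.25 rad).
It fails at once if a bystander was moved more than 20 mm (distance of any of bottle_open, bottle_2, tablet_cutter, tape_roll, pack_flat, vial_7 from where it was at the start of the episode above 0.02 m).
It also fails if it takes over 70 s, if anything falls off the work surface, if the arm or the gripper's body presses on something with over 40 N, if the wrist force passes 120 N, or if a joint passes its speed limit or range.

## Working session

There is one attempt and no reset: what is moved stays moved. The work goes in short steps, Python scripts to look and compute and a tool call to move; the robot and the scene stay as the last step left them, time stands still between calls to the robot, and variables do not carry over. Pictures are saved under pics/ and viewed, and the job is handed in when it is done.

Besides the shell and the picture viewer there is one more tool, called after "Emit:" as name(argument=value, ...) on one line, values as JSON. drive_tool: Moves the arm, as the interface text tells. Its arguments: {"type":"object","properties":{"motion":{"type":"array","items":{"type":"array"}},"newtons":{"type":"number"}},"required":["motion"]}

```bash
ls; mkdir -p pics
python3 - <<'E'
from cell import get_obs, eyes, env
import cv2
for n in ("side","top"):
    im=eyes.capture(n); cv2.imwrite(f"pics/{n}0.png",im[:,:,::-1])
    print(n,eyes.get_calibration(n))
print(get_obs())
E
```

```text
pics
side {'fx': 379.68151382558807, 'fy': 379.68151382558807, 'cx': 275.37133462588446, 'cy': 210.00754977222365, 'k1': 0.030454369359980978, 'R': array([[ 0.99166786, -0.12870037, -0.0055738 ],
       [-0.05524385, -0.38578326, -0.92093398],
       [ 0.11637427,  0.91356855, -0.38967876]]), 't': array([-0.49787323,  0.09389942,  0.85165586])}
top {'fx': 485.68574529950723, 'fy': 485.68574529950723, 'cx': 276.0447863517934, 'cy': 219.98527474909304, 'k1': -0.17676235284095387, 'R': array([[-0.00600128, -0.99954274,  0.02963616],
       [-0.99843116,  0.00433942, -0.05582459],
       [ 0.05567046, -0.02992469, -0.99800066]]), 't': array([-0.010458  ,  0.51263502,  1.02174673])}
{'t': 0.1, 'joints': array([-7.53661424e+01,  2.02583467e+01,  9.36257549e+01, -1.28778736e-03,
        6.61888253e+01, -1.37357949e-01]), 'qd': array([ 0.03777707, -0.05972773, -0.14717958,  0.01574877, -0.0067963 ,
       -0.04226018]), 'tau': array([ 1.36977815e-03, -5.94902945e+01, -3.34928298e+01,  6.98853959e-02,
        1.82920805e-02, -3.27912289e-05]), 'ee_pos': array([ 0.15923383, -0.60392097,  0.23293361]), 'tool_rot': array([[ 2.54968579e-01, -9.66949279e-01, -3.41460773e-04],
       [-9.66948501e-01, -2.54968807e-01,  1.22632757e-03],
       [-1.27285841e-03,  1.74999844e-05, -9.99999190e-01]]), 'ft_force': array([-0.15867836, -0.04994141,  0.17383376]), 'ft_torque': array([-0.01087537, -0.04999976, -0.01846083]), 'grip_width': 0.09185010691053941}
```

View pics/side0.png

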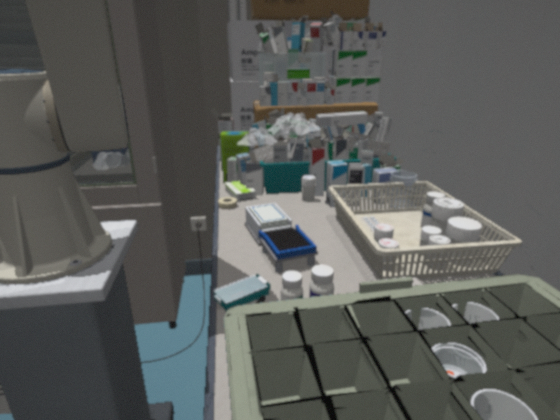

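View pics/top0.png

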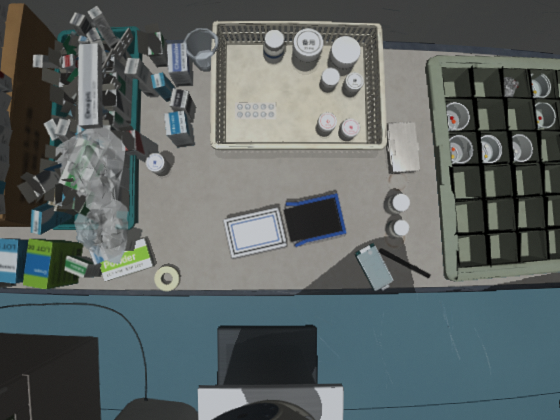

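The side view shows the dispenser (268,218) and the blue-railed bed (288,242). In the top view the white tile in the dispenser is near (255,232), with the bed to its right (315,220). Next I'll measure both.

```bash
cat > h.py <<'E'
import numpy as np, cv2
from cell import get_obs, eyes, env
def cal(n):
    c=eyes.get_calibration(n); return c
def ray(n,px):
    c=cal(n); px=np.atleast_2d(np.asarray(px,float))
    # model: d = u*(1+k1 r_u^2)
    d=np.c_[(px[:,0]-c['cx'])/c['fx'],(px[:,1]-c['cy'])/c['fy']]; u=d.copy()
    for _ in range(20): u=d/(1+c['k1']*(u**2).sum(1,keepdims=True))
    R=np.array(c['R']);t=np.array(c['t'])
    return -R.T@t, np.c_[u,np.ones(len(u))]@R
def plane(n,px,z):
    C,D=ray(n,px); return C+D*((z-C[2])/D[:,2])[:,None]
def proj(n,X):
    c=cal(n); X=np.atleast_2d(X)@np.array(c['R']).T+np.array(c['t']); u=X[:,:2]/X[:,2:]
    u=u*(1+c['k1']*(u**2).sum(1,keepdims=True)); return u*[c['fx'],c['fy']]+[c['cx'],c['cy']]
E
python3 - <<'E'
from h import *
im=cv2.imread("pics/top0.png")
cr=im[185:265,215:355]; cv2.imwrite("pics/c_top.png",cv2.resize(cr,None,fx=5.5,fy=5.5,interpolation=cv2.INTER_CUBIC))
im2=cv2.imread("pics/side0.png")
cr=im2[195:270,235:325]; cv2.imwrite("pics/c_side.png",cv2.resize(cr,None,fx=8,fy=8,interpolation=cv2.INTER_CUBIC))
hsv=cv2.cvtColor(im,cv2.COLOR_BGR2HSV)
roi=np.zeros(im.shape[:2],np.uint8); roi[185:270,215:355]=1
blue=cv2.inRange(hsv,(105,120,60),(130,255,255))*roi
for nm,m in (("blue",blue),("white",cv2.inRange(hsv,(0,0,200),(180,40,255))*roi)):
    cs,_=cv2.findContours(m,cv2.RETR_EXTERNAL,cv2.CHAIN_APPROX_NONE)
    for c in cs:
        if cv2.contourArea(c)>100:
            r=cv2.minAreaRect(c); print(nm,cv2.contourArea(c),r,cv2.boxPoints(r).round(1).tolist())
E
```

```text
blue 338.5 ((315.9091796875, 218.6418914794922), (44.906410217285156, 52.14861297607422), 77.6192398071289) [[285.6000061035156, 202.3000030517578], [336.6000061035156, 191.10000610351562], [346.20001220703125, 235.0], [295.29998779296875, 246.1999969482422]]
```

```bash
python3 -c "
from h import *
for n in ('top','side'): print(ray(n,[[280,210]])[0])"
```

```text
[0.45488691 0.01789769 1.04863148]
[ 0.39980142 -0.80589765  0.41557233]
```

View pics/c_top.png

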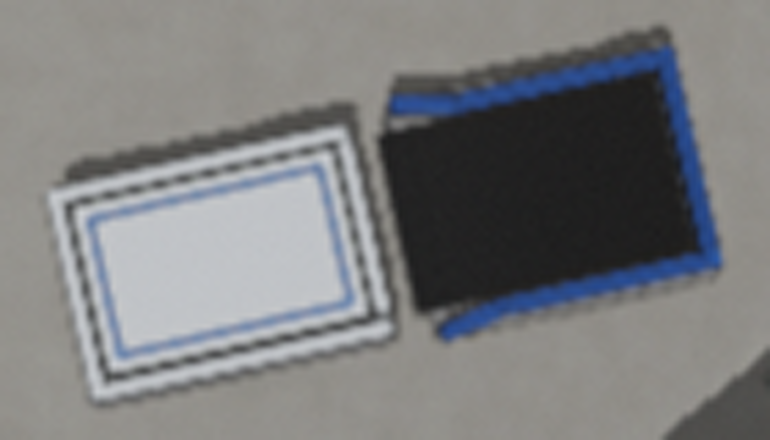

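View pics/c_side.png

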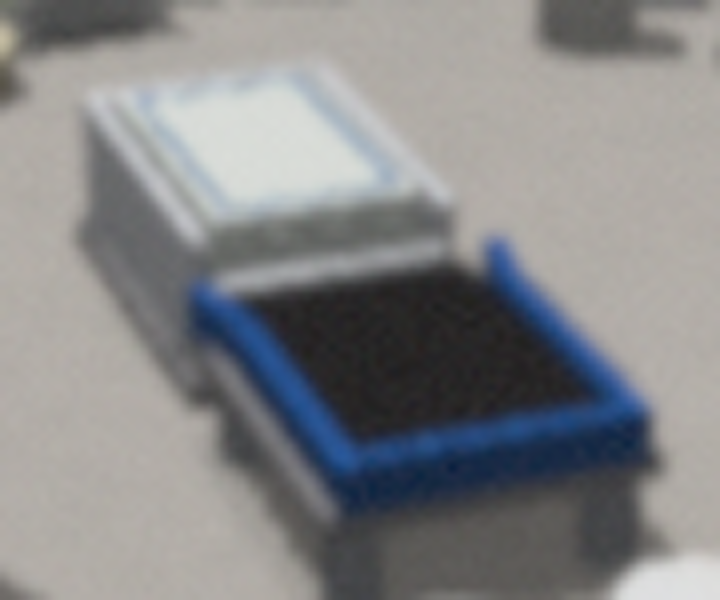

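The crops show the tile with its blue border, centred at about (221,261) in the crop or (255,232) in the image, and the bed's black floor with a blue U-rail open to the left. Next I'll fit rectangles to these.

Run:
```python
from h import *
im=cv2.imread("pics/top0.png")
x0,y0=215,185; s=6
cr=cv2.resize(im[185:270,215:355],None,fx=s,fy=s,interpolation=cv2.INTER_CUBIC)
hsv=cv2.cvtColor(cr,cv2.COLOR_BGR2HSV)
g=cv2.cvtColor(cr,cv2.COLOR_BGR2GRAY)
def full(p): p=np.asarray(p); return (p+0.5)/s-0.5+[x0,y0]
def rect(m,nm,z,seed):
    n,l,_,_=cv2.connectedComponentsWithStats(m); k=l[seed[1],seed[0]]
    mm=(l==k).astype(np.uint8); c=max(cv2.findContours(mm,cv2.RETR_EXTERNAL,cv2.CHAIN_APPROX_NONE)[0],key=cv2.contourArea)
    W=plane("top",full(c[:,0,:]),z)
    r=cv2.minAreaRect((W[:,:2]*1000).astype(np.float32)); print(nm,k,np.round(r[0],1),np.round(r[1],1),round(r[2],2))
    print(cv2.boxPoints(r).round(1).tolist())
sx=s/5.5
rect((g>175).astype(np.uint8)*255 ,"tile white inside",.054,(int(221*sx),int(261*sx)))
rect(cv2.inRange(g,0,60),"floor black",.0445,(int(550*sx),int(190*sx)))
bl=cv2.inRange(hsv,(105,120,60),(130,255,255))
rect(bl,"blue rails",.0485,(int(690*sx),int(160*sx)))
# tile blue line
tb=cv2.inRange(hsv,(100,40,100),(130,255,255))
tb[:, int(375*sx):]=0
c=np.argwhere(tb)[:,::-1]
W=plane("top",full(c),.054); r=cv2.minAreaRect((W[:,:2]*1000).astype(np.float32)); print("tile line",r)
# gradient angle of dispenser outer
for th in (185,195,150,160):
  rect((g>th).astype(np.uint8)*255,f"white>{th}",.054,(int(221*sx),int(261*sx)))
# outer dispenser rim corners hand-picked
P=np.array([(50,190),(348,125),(395,330),(95,402)])/5.5+[x0,y0]
W=plane("top",P,.053); print(W[:,:2].round(4).tolist(),W.mean(0))
P=np.array([(90,217),(322,167),(353,303),(120,357)])/5.5+[x0,y0]
W=plane("top",P,.054); print(W[:,:2].round(4).tolist(),W.mean(0))
```

```text
tile white inside 4 [485.9  32.3] [47.7 83.8] 12.65
[[453.5, 67.9000015258789], [471.79998779296875, -13.899999618530273], [518.4000244140625, -3.4000000953674316], [500.0, 78.4000015258789]]
floor black 1 [511.9 -89.1] [ 74.6 112.2] 12.44
[[463.3999938964844, -42.400001525878906], [487.5, -152.0], [560.4000244140625, -135.89999389648438], [536.2000122070312, -26.299999237060547]]
blue rails 1 [513.4 -94.5] [ 93.1 109.3] 12.18
[[456.29998779296875, -50.900001525878906], [479.3999938964844, -157.6999969482422], [570.4000244140625, -138.10000610351562], [547.2999877929688, -31.299999237060547]]
tile line ((485.91949462890625, 32.155181884765625), (55.87955093383789, 92.12185668945312), 12.525546073913574)
white>185 9 [485.8  32.3] [46.8 82.9] 12.6
[[453.8999938964844, 67.69999694824219], [472.0, -13.199999809265137], [517.7000122070312, -3.0], [499.70001220703125, 77.9000015258789]]
white>195 0 [495.7 -30.5] [290. 176.] 89.9
[[407.5, -175.3000030517578], [583.5, -175.60000610351562], [584.0, 114.30000305175781], [408.0, 114.5999984741211]]
white>150 5 [486.   32.1] [50.4 86.3] 12.68
[[452.0, 68.5999984741211], [470.8999938964844, -15.600000381469727], [520.0999755859375, -4.5], [501.20001220703125, 79.69999694824219]]
white>160 3 [486.   32.2] [49.2 85.2] 12.65
[[452.70001220703125, 68.30000305175781], [471.29998779296875, -14.800000190734863], [519.2999877929688, -4.0], [500.70001220703125, 79.0999984741211]]
[[0.5118, 0.0947], [0.5357, -0.0167], [0.459, -0.0337], [0.4328, 0.0781]] [0.48479669 0.03057434 0.053     ]
[[0.5016, 0.0797], [0.5199, -0.0069], [0.4691, -0.0181], [0.4495, 0.0686]] [0.48501335 0.03084653 0.054     ]
```

Emit:
drive_tool(motion=[[0,[2.4,4.9,0],[0,0,-0.01]],[0,[4.8,9.9,0],[0,0,-0.02]],[0,[7.2,14.8,0],[0,0,-0.03]],[0,[9.7,19.7,0],[0,0,-0.04]],[0,[12.1,24.7,0],[0,0,-0.042]],[0,[14.5,29.6,0],[0,0,-0.042]],[0,[16.9,34.6,0],[0,0,-0.042]],[0,[19.3,39.5,0],[0,0,-0.042]]], newtons=20)

```text
t: 1.1
ee_pos: [0.3526, -0.2073, 0.233]
tool_rot: [[0.214, -0.977, 0.0], [-0.977, -0.214, 0.001], [-0.001, -0.0, -1.0]]
ft_force: [0.4, -0.3, 0.3]
grip_width: 0.0139
```

Emit:
drive_tool(motion=[[0,[2.5,5.0,0],[0,0,0]],[0,[5.0,10.0,0],[0,0,0]],[0,[7.5,15.0,-1],[0,0,0]],[0,[10,20,-3],[0,0,0]],[0,[12.0,24.5,-6],[0,0,0]],[0,[12.85,26.1,-9],[0,0,0]],[0,[12.85,26.1,-12],[0,0,0]],[0,[12.85,26.1,-12],[0,0,0]]])

```text
t: 2.1
ee_pos: [0.4792, 0.0538, 0.1111]
tool_rot: [[0.215, -0.977, -0.005], [-0.977, -0.215, 0.001], [-0.002, 0.005, -1.0]]
ft_force: [0.1, -1.2, 0.8]
grip_width: 0.0007
```

Run:
```python
from h import *
for n,(a,b,c,d) in (("side",(185,275,225,325)),("top",(185,270,205,355))):
    im=eyes.capture(n)[:,:,::-1]
    cv2.imwrite(f"pics/a_{n}.png",cv2.resize(im[a:b,c:d],None,fx=5,fy=5,interpolation=cv2.INTER_CUBIC))
o=get_obs();print(o['t'],o['ee_pos'],o['ft_force'],o['grip_width'])
```

```text
2.2 [0.48108248 0.05359664 0.11336599] [-0.64816905  0.3266986   0.58677815] 0.0003239418658306071
```

View pics/a_side.png

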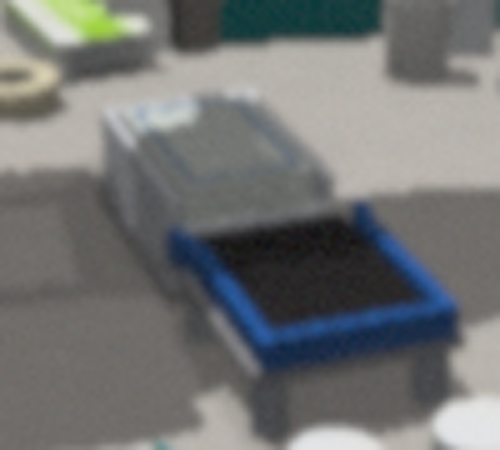

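View pics/a_top.png

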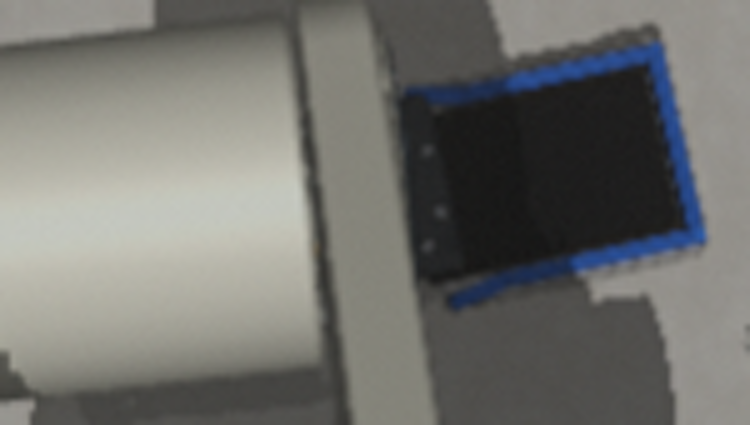

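The top view is blocked by the arm. The side crop shows the dispenser in shadow, but I can't see the gripper, so I'll look at the whole picture.

Run:
```python
from h import *
im=eyes.capture("side")[:,:,::-1]
cv2.imwrite(f"pics/b_side.png",im)
print(proj("side",[[.481,.0536,.0944],[.481,.0536,.2]]),get_obs()['t'])
```

```text
[[263.68634455 193.37638451]
 [262.87610755 150.52949861]] 2.25
```

View pics/b_side.png

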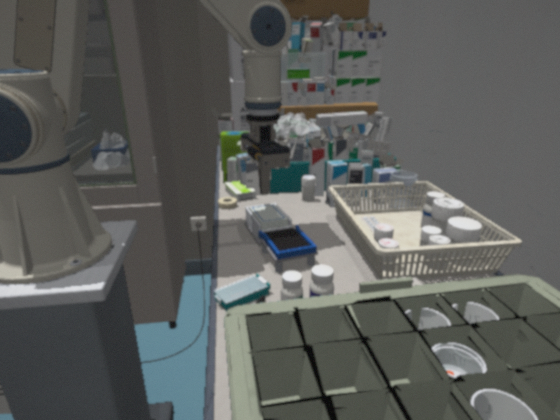

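The fingertips show at about (265,192), above the dispenser's rear half, which matches the projection. I'll descend to just above the tile.

Emit:
drive_tool(motion=[[0,[0,0,-1.5],[0,0,0]],[0,[0,0,-3],[0,0,0]],[0,[0,0,-3.7],[0,0,0]],[0,[0,0,-3.7],[0,0,0]],[0,[0,0,-3.7],[0,0,0]]])

```text
t: 2.88
ee_pos: [0.4818, 0.0536, 0.077]
tool_rot: [[0.213, -0.977, 0.001], [-0.977, -0.213, 0.001], [-0.001, -0.001, -1.0]]
ft_force: [-0.3, 0.3, -0.2]
grip_width: 0.0005
```

Emit:
drive_tool(motion=[[0,[0,0,-0.1],[0,0,0]],[0,[0,0,-0.2],[0,0,0]],[0,[0,0,-0.2],[0,0,0]]])

```text
t: 3.25
ee_pos: [0.4818, 0.0536, 0.075]
tool_rot: [[0.213, -0.977, 0.001], [-0.977, -0.213, 0.001], [-0.001, -0.001, -1.0]]
ft_force: [-0.2, -0.1, 0.1]
grip_width: 0.0002
```

Emit:
drive_tool(motion=[[0,[0,0,-0.1],[0,0,0]],[0,[0,0,-0.2],[0,0,0]],[0,[0,0,-0.2],[0,0,0]]])

```text
t: 3.62
ee_pos: [0.4818, 0.0536, 0.0731]
tool_rot: [[0.213, -0.977, 0.001], [-0.977, -0.213, 0.001], [-0.001, -0.001, -1.0]]
ft_force: [-0.0, -0.6, 2.2]
grip_width: 0.0001
```

Emit:
drive_tool(motion=[[0,[0,0,-0.03],[0,0,0]],[0,[0,0,-0.05],[0,0,0]],[0,[0,0,-0.05],[0,0,0]]])

```text
t: 4.0
ee_pos: [0.4819, 0.0536, 0.0727]
tool_rot: [[0.213, -0.977, 0.001], [-0.977, -0.213, 0.001], [-0.001, -0.002, -1.0]]
ft_force: [-1.2, 0.3, 5.4]
grip_width: 0.0004
```

Emit:
drive_tool(motion=[[0,[0.03,-0.15,0],[0,0,0]],[0,[0.07,-0.34,0],[0,0,0]],[0,[0.13,-0.58,0],[0,0,0]],[0,[0.19,-0.88,0],[0,0,0]],[0,[0.26,-1.17,0],[0,0,0]],[0,[0.32,-1.46,0],[0,0,0]]])

```text
t: 4.75
ee_pos: [0.4851, 0.0388, 0.0727]
tool_rot: [[0.213, -0.977, 0.001], [-0.977, -0.213, 0.001], [-0.001, -0.002, -1.0]]
ft_force: [-0.1, 2.4, 4.6]
grip_width: 0.0004
```

Run:
```python
from h import *
for n,(a,b,c,d) in (("side",(185,275,225,325)),):
    im=eyes.capture(n)[:,:,::-1]
    cv2.imwrite(f"pics/d1_{n}.png",cv2.resize(im[a:b,c:d],None,fx=6,fy=6,interpolation=cv2.INTER_CUBIC))
o=get_obs();print(o['t'],o['ee_pos'],o['ft_force'])
```

```text
4.8 [0.48516198 0.03855953 0.07273592] [0.70216258 1.46495248 5.64738745]
```

View pics/d1_side.png

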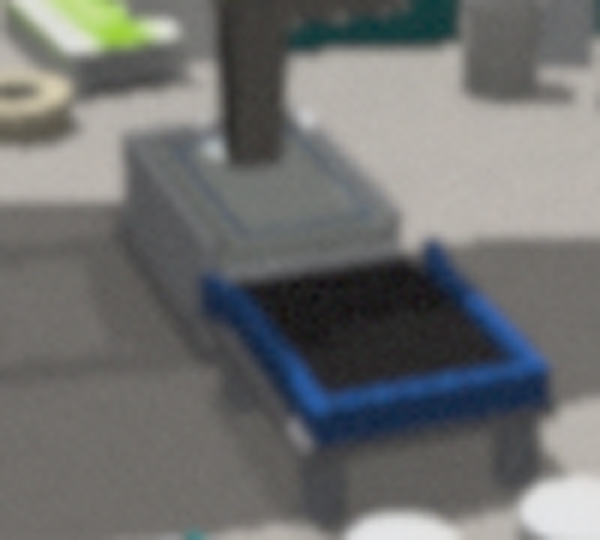

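```bash
cat >> h.py <<'E'
C0=np.array([.486,.0322]); th=np.radians(12.5); DX=np.array([np.sin(th),-np.cos(th)]); DY=np.array([np.cos(th),np.sin(th)])
def disp(x,y,z): return np.r_[C0+x*DX+y*DY,z]
E
python3 - <<'E'
from h import *
for s in (0,.0148):
    p=proj("side",[disp(.046+s,y,.054) for y in(-.028,.028)]); print(s,((p-[225,185])*6).round())
    p=proj("side",[disp(-.046+s,y,.054) for y in(-.028,.028)]); print(s,((p-[225,185])*6).round())
E
```

```text
0 [[221. 217.]
 [358. 196.]]
0 [[152. 131.]
 [279. 113.]]
0.0148 [[233. 232.]
 [372. 211.]]
0.0148 [[163. 144.]
 [291. 125.]]
```

The front blue line sits at about (240,235)-(368,207) in the crop, which matches the prediction for 15 mm of travel. The tile follows the finger, so I'll carry on.

Emit:
drive_tool(motion=[[0,[0.04,-0.2,0],[0,0,0]],[0,[0.11,-0.52,0],[0,0,0]],[0,[0.19,-0.88,0],[0,0,0]],[0,[0.27,-1.24,0],[0,0,0]],[0,[0.35,-1.6,0],[0,0,0]],[0,[0.43,-1.96,0],[0,0,0]],[0,[0.51,-2.32,0],[0,0,0]],[0,[0.58,-2.64,0],[0,0,0]]])

```text
t: 5.8
ee_pos: [0.491, 0.0119, 0.0727]
tool_rot: [[0.213, -0.977, 0.001], [-0.977, -0.213, 0.001], [-0.001, -0.002, -1.0]]
ft_force: [-0.7, 1.8, 3.7]
grip_width: 0.0003
```

```bash
cat > look.py <<'E'
from h import *; import sys
im=eyes.capture("side")[:,:,::-1]
cv2.imwrite(f"pics/{sys.argv[1]}.png",cv2.resize(im[185:275,225:325],None,fx=6,fy=6,interpolation=cv2.INTER_CUBIC))
o=get_obs();print(o['t'],o['ee_pos'],o['ft_force'])
e=o['ee_pos'][:2]-C0; s=e@DX+.022; print("s est",s,"lat",e@DY)
for x in (.046,-.046):
  print(((proj("side",[disp(x+s,y,.054) for y in(-.028,.028)])-[225,185])*6).round().tolist())
E
python3 look.py d2
```

```text
5.85 [0.49108692 0.01165801 0.07273432] [-0.7552491   0.69477598  5.05302017]
s est 0.043156078863863814 lat 0.0005202411183518253
[[257.0, 263.0], [400.0, 240.0]]
[[183.0, 169.0], [314.0, 150.0]]
```

View pics/d2.png

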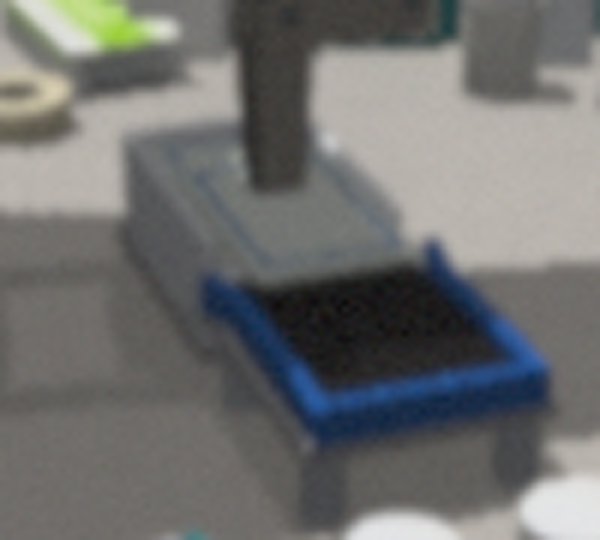

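The front line is at about (265,263)-(395,242), so travel is about 43 mm and the tile is flat. I'll continue in short strokes and watch the force.

Emit:
drive_tool(motion=[[0,[0.02,-0.1,0],[0,0,0]],[0,[0.06,-0.3,0],[0,0,0]],[0,[0.13,-0.6,0],[0,0,0]],[0,[0.2,-0.9,0],[0,0,0]],[0,[0.26,-1.2,0],[0,0,0]],[0,[0.33,-1.5,0],[0,0,0]],[0,[0.37,-1.7,0],[0,0,0]]])

```text
t: 6.72
ee_pos: [0.4948, -0.0056, 0.0727]
tool_rot: [[0.213, -0.977, 0.001], [-0.977, -0.213, 0.001], [-0.001, -0.002, -1.0]]
ft_force: [-0.3, 2.3, 4.7]
grip_width: 0.0008
```

Emit:
drive_tool(motion=[[0,[0.03,-0.15,0],[0,0,0]],[0,[0.09,-0.4,0],[0,0,0]],[0,[0.15,-0.7,0],[0,0,0]],[0,[0.22,-1.0,0],[0,0,0]]])

```text
t: 7.22
ee_pos: [0.4971, -0.0158, 0.0727]
tool_rot: [[0.213, -0.977, 0.001], [-0.977, -0.213, 0.001], [-0.001, -0.001, -1.0]]
ft_force: [-0.3, 1.7, 3.0]
grip_width: 0.0006
```

```bash
python3 look.py d3
```

```text
7.275 [ 0.49711585 -0.01605007  0.07272377] [-1.58464719  0.88173346  4.93766579]
s est 0.07151226021090618 lat 0.0004091330020838726
[[283.0, 296.0], [429.0, 272.0]]
[[204.0, 196.0], [339.0, 176.0]]
```

View pics/d3.png

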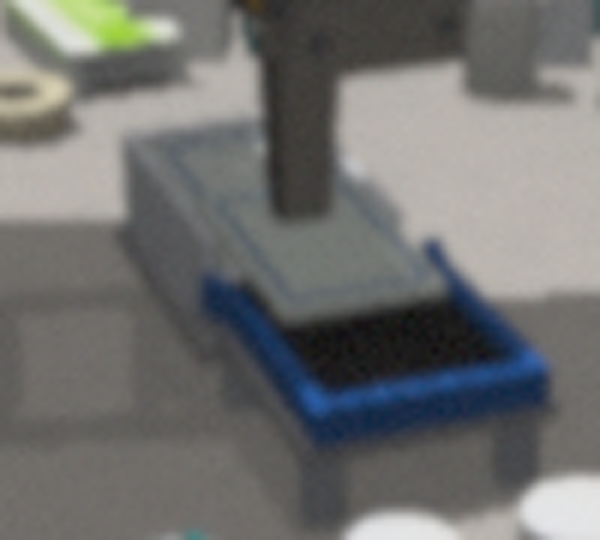

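The front line is at about (288,298)-(425,272), so travel is about 71 mm and the tile is well between the rails. From here the finger passes the edge of the stack, so I'll use smaller steps.

Emit:
drive_tool(motion=[[0,[0.03,-0.15,0],[0,0,0]],[0,[0.09,-0.4,0],[0,0,0]],[0,[0.15,-0.7,0],[0,0,0]],[0,[0.17,-0.8,0],[0,0,0]]])

```text
t: 7.78
ee_pos: [0.4989, -0.0243, 0.0727]
tool_rot: [[0.213, -0.977, 0.001], [-0.977, -0.213, 0.001], [-0.0, -0.002, -1.0]]
ft_force: [-1.0, 2.0, 2.9]
grip_width: 0.0006
```

Emit:
drive_tool(motion=[[0,[0.03,-0.15,0],[0,0,0]],[0,[0.09,-0.4,0],[0,0,0]],[0,[0.15,-0.7,0],[0,0,0]],[0,[0.17,-0.8,0],[0,0,0]]])

```text
t: 8.28
ee_pos: [0.5006, -0.0325, 0.0726]
tool_rot: [[0.213, -0.977, 0.001], [-0.977, -0.213, 0.001], [-0.0, -0.001, -1.0]]
ft_force: [-1.1, 1.5, 2.0]
grip_width: 0.0004
```

```bash
python3 look.py d4
```

```text
8.325 [ 0.50061927 -0.0325367   0.07266414] [0.80194056 0.48677854 2.40130856]
s est 0.08836637285636631 lat 0.000261144988675897
[[299.0, 316.0], [448.0, 291.0]]
[[218.0, 213.0], [354.0, 192.0]]
```

View pics/d4.png

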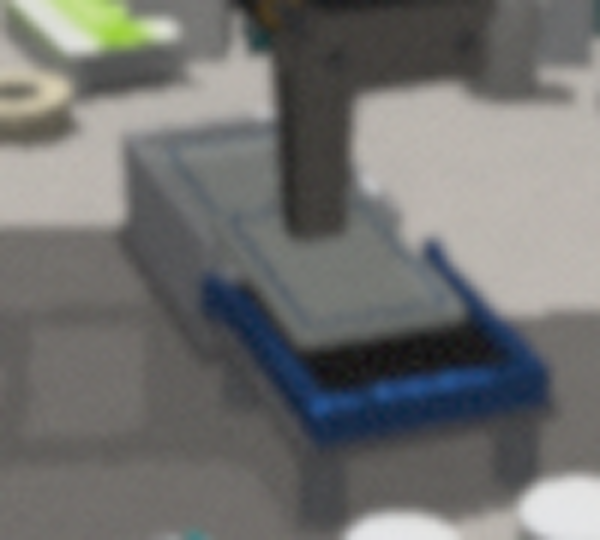

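The front line, at about (305,325)-(445,298), is now slightly below the flat prediction, so the leading edge has come down onto the bed floor. I'll follow it down slightly while sliding.

Emit:
drive_tool(motion=[[0,[0.0,0,-0.03],[0,0,0]],[0,[0.04,-0.2,-0.04],[0,0,0]],[0,[0.1,-0.45,-0.05],[0,0,0]],[0,[0.15,-0.7,-0.06],[0,0,0]]])

```text
t: 8.82
ee_pos: [0.5022, -0.0397, 0.0721]
tool_rot: [[0.213, -0.977, 0.002], [-0.977, -0.213, 0.001], [-0.0, -0.002, -1.0]]
ft_force: [-0.5, 2.1, 4.2]
grip_width: 0.0005
```

```bash
python3 look.py d5
```

```text
8.875 [ 0.5023016  -0.03990618  0.07211392] [-0.70910915  1.50887619  5.52499106]
s est 0.09592528667819433 lat 0.0003085490037566097
[[307.0, 326.0], [456.0, 300.0]]
[[224.0, 221.0], [362.0, 200.0]]
```

View pics/d5.png

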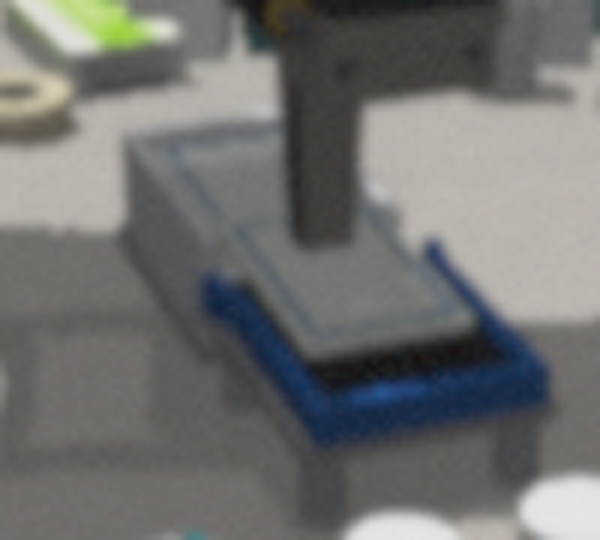

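Emit:
drive_tool(motion=[[0,[0.04,-0.2,-0.02],[0,0,0]],[0,[0.1,-0.45,-0.03],[0,0,0]],[0,[0.15,-0.7,-0.04],[0,0,0]],[0,[0.18,-0.85,-0.05],[0,0,0]]])

```text
t: 9.38
ee_pos: [0.5038, -0.0487, 0.0713]
tool_rot: [[0.213, -0.977, 0.001], [-0.977, -0.213, 0.0], [-0.0, -0.001, -1.0]]
ft_force: [0.2, -0.4, -0.1]
grip_width: 0.0006
```

```bash
python3 look.py d6
```

```text
9.425 [ 0.50385133 -0.04873233  0.07130682] [-0.72669795  0.52873092 -0.68451406]
s est 0.10487764560555146 lat -8.87808438510471e-05
[[316.0, 337.0], [467.0, 311.0]]
[[231.0, 230.0], [370.0, 209.0]]
```

View pics/d6.png

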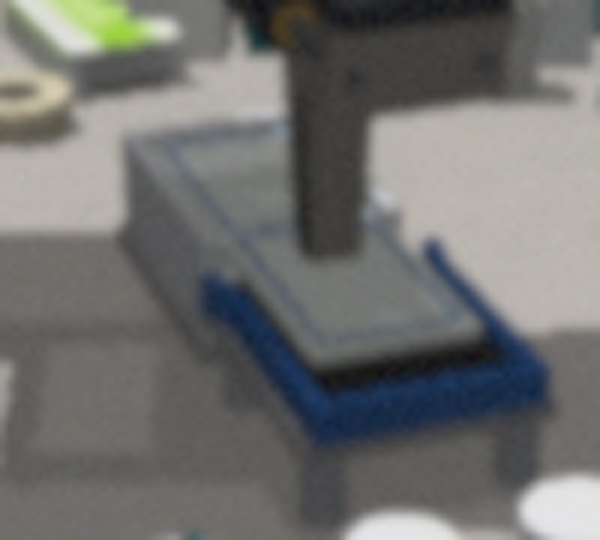

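The trailing edge has dropped off the stack and the contact force is gone. I'll lower the finger slowly until it touches again.

Emit:
drive_tool(motion=[[0,[0,0,-0.04],[0,0,0]],[0,[0,0,-0.07],[0,0,0]],[0,[0,0,-0.07],[0,0,0]]])

```text
t: 9.8
ee_pos: [0.5038, -0.0487, 0.0706]
tool_rot: [[0.213, -0.977, 0.001], [-0.977, -0.213, 0.0], [-0.0, -0.001, -1.0]]
ft_force: [0.8, -0.0, -0.1]
grip_width: 0.0001
```

Emit:
drive_tool(motion=[[0,[0,0,-0.04],[0,0,0]],[0,[0,0,-0.06],[0,0,0]],[0,[0,0,-0.06],[0,0,0]]])

```text
t: 10.18
ee_pos: [0.5038, -0.0487, 0.0699]
tool_rot: [[0.213, -0.977, 0.001], [-0.977, -0.213, 0.0], [-0.0, -0.001, -1.0]]
ft_force: [0.2, 0.2, -0.2]
grip_width: 0.0004
```

Emit:
drive_tool(motion=[[0,[0,0,-0.04],[0,0,0]],[0,[0,0,-0.06],[0,0,0]],[0,[0,0,-0.06],[0,0,0]]])

```text
t: 10.55
ee_pos: [0.5039, -0.0487, 0.0695]
tool_rot: [[0.213, -0.977, 0.001], [-0.977, -0.213, 0.001], [-0.0, -0.001, -1.0]]
ft_force: [-0.5, 1.6, 2.9]
grip_width: 0.0005
```

Emit:
drive_tool(motion=[[0,[0,0,-0.03],[0,0,0]],[0,[0,0,-0.04],[0,0,0]],[0,[0,0,-0.04],[0,0,0]]])

```text
t: 10.92
ee_pos: [0.5039, -0.0487, 0.0692]
tool_rot: [[0.213, -0.977, 0.001], [-0.977, -0.213, 0.001], [-0.0, -0.001, -1.0]]
ft_force: [-1.5, 0.7, 5.7]
grip_width: 0.0006
```

Emit:
drive_tool(motion=[[0,[0.03,-0.15,0],[0,0,0]],[0,[0.07,-0.34,0],[0,0,0]],[0,[0.13,-0.6,0],[0,0,0]],[0,[0.19,-0.88,0],[0,0,0]],[0,[0.22,-1.0,0],[0,0,0]]])

```text
t: 11.55
ee_pos: [0.5062, -0.0589, 0.0692]
tool_rot: [[0.213, -0.977, 0.001], [-0.977, -0.213, 0.001], [-0.0, -0.001, -1.0]]
ft_force: [-0.0, 2.2, 4.3]
grip_width: 0.0005
```

```bash
python3 look.py d7
```

```text
11.6 [ 0.50626061 -0.05897923  0.06919882] [-0.51839471  1.50588449  5.12693745]
s est 0.11540311479289461 lat 4.555569516478859e-05
[[327.0, 351.0], [479.0, 324.0]]
[[240.0, 242.0], [380.0, 219.0]]
```

View pics/d7.png

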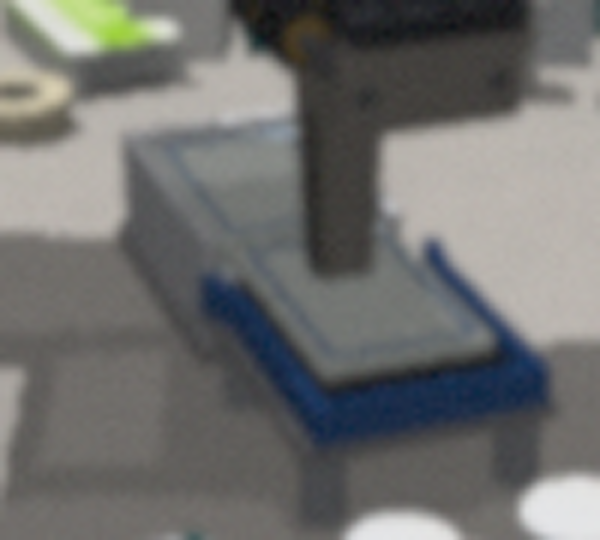

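The tile slides on the rubber too, with a gap of about 10 mm to the stop still visible below its front edge at (430,372). I'll continue slowly.

Emit:
drive_tool(motion=[[0,[0.03,-0.15,0],[0,0,0]],[0,[0.07,-0.34,0],[0,0,0]],[0,[0.13,-0.58,0],[0,0,0]],[0,[0.15,-0.7,0],[0,0,0]]])

```text
t: 12.1
ee_pos: [0.5078, -0.0661, 0.0692]
tool_rot: [[0.213, -0.977, 0.001], [-0.977, -0.213, 0.0], [-0.0, -0.001, -1.0]]
ft_force: [-0.9, 1.5, 5.1]
grip_width: 0.0005
```

```bash
python3 look.py d8
```

```text
12.15 [ 0.50778964 -0.06623075  0.06920566] [-1.00789358  1.16055252  4.99363016]
s est 0.12281369338613848 lat -3.117300569237451e-05
[[334.0, 360.0], [488.0, 333.0]]
[[247.0, 250.0], [387.0, 227.0]]
```

View pics/d8.png

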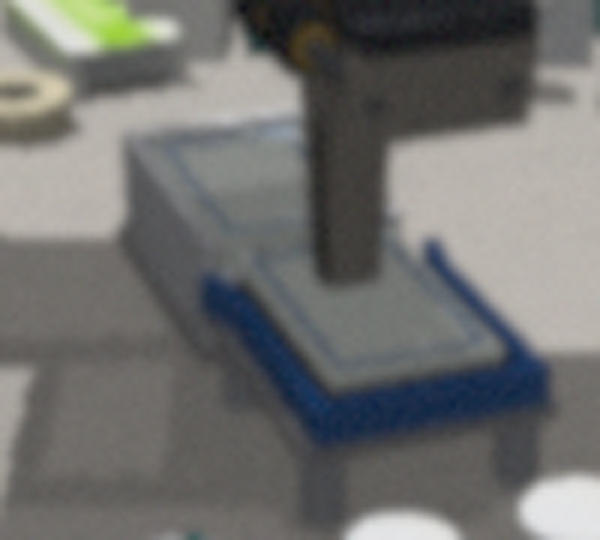

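Emit:
drive_tool(motion=[[0,[0.02,-0.1,0],[0,0,0]],[0,[0.05,-0.25,0],[0,0,0]],[0,[0.09,-0.4,0],[0,0,0]]])

```text
t: 12.52
ee_pos: [0.5087, -0.0703, 0.0692]
tool_rot: [[0.213, -0.977, 0.001], [-0.977, -0.213, 0.0], [-0.0, -0.001, -1.0]]
ft_force: [-0.7, 2.2, 5.5]
grip_width: 0.0005
```

Emit:
drive_tool(motion=[[0,[0.02,-0.1,0],[0,0,0]],[0,[0.05,-0.2,0],[0,0,0]],[0,[0.06,-0.3,0],[0,0,0]]])

```text
t: 12.9
ee_pos: [0.5093, -0.0734, 0.0692]
tool_rot: [[0.213, -0.977, 0.001], [-0.977, -0.213, 0.0], [-0.0, -0.001, -1.0]]
ft_force: [-0.9, 2.5, 5.3]
grip_width: 0.0003
```

```bash
python3 look.py d9
```

```text
12.95 [ 0.50933783 -0.07345615  0.06922455] [-0.65687361  0.95775235  4.68318258]
s est 0.13020291077335472 lat -8.355136600416747e-05
[[342.0, 370.0], [497.0, 343.0]]
[[253.0, 258.0], [395.0, 235.0]]
```

View pics/d9.png

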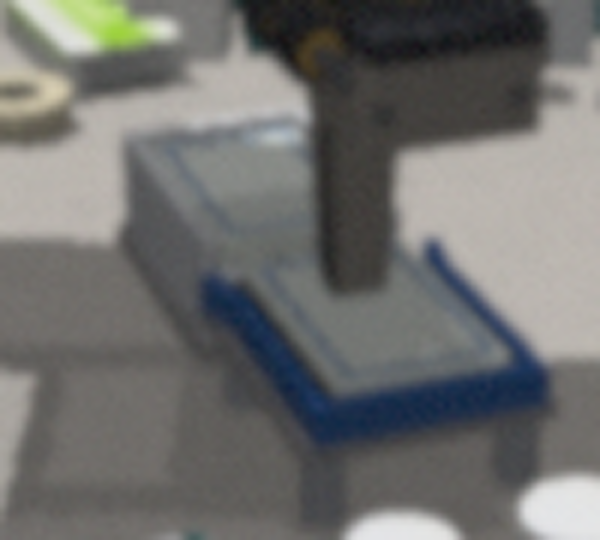

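Emit:
drive_tool(motion=[[0,[0.02,-0.1,0],[0,0,0]],[0,[0.05,-0.2,0],[0,0,0]],[0,[0.06,-0.3,0],[0,0,0]]])

```text
t: 13.32
ee_pos: [0.51, -0.0764, 0.0692]
tool_rot: [[0.213, -0.977, 0.001], [-0.977, -0.213, 0.0], [-0.0, -0.001, -1.0]]
ft_force: [-0.7, 3.0, 5.2]
grip_width: 0.0004
```

Emit:
drive_tool(motion=[[0,[0.02,-0.1,0],[0,0,0]],[0,[0.05,-0.2,0],[0,0,0]],[0,[0.06,-0.3,0],[0,0,0]]])

```text
t: 13.7
ee_pos: [0.5105, -0.0794, 0.0692]
tool_rot: [[0.213, -0.977, 0.001], [-0.977, -0.213, 0.001], [-0.0, -0.001, -1.0]]
ft_force: [-0.2, 3.0, 4.4]
grip_width: 0.0006
```

```bash
python3 look.py d10
```

```text
13.75 [ 0.51056617 -0.07947683  0.06918605] [-0.29916122  3.36950752  3.91675598]
s est 0.13634673496500815 lat -0.00018743820984686656
[[349.0, 379.0], [504.0, 351.0]]
[[258.0, 265.0], [401.0, 241.0]]
```

View pics/d10.png

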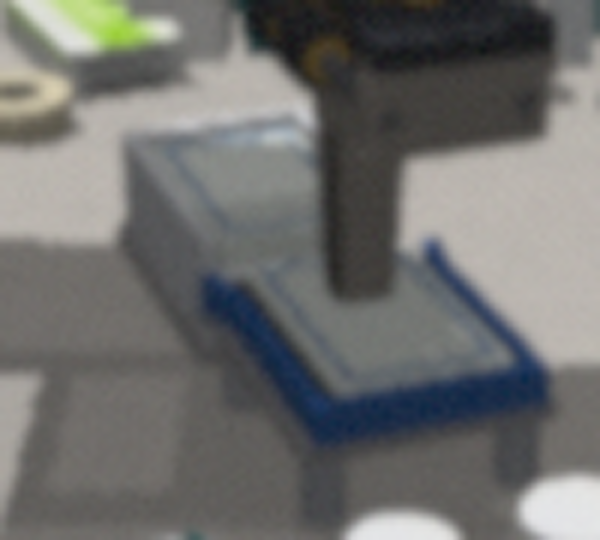

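The tile has not moved since the last picture although the finger advanced 6 mm, and the horizontal force rose to 3.4 N and stays there, so the tile is against the stop. I'll lift off and check from above.

Emit:
drive_tool(motion=[[0,[0,0,0.15],[0,0,0]],[0,[0,0,1],[0,0,0]],[0,[0,0,4],[0,0,0]],[0,[0,0,9],[0,0,0]],[0,[0,0,14],[0,0,0]],[0,[-3,-5,15],[0,0,0]],[0,[-6,-10,15],[0,0,0]],[0,[-9,-15,15],[0,0,0]]])

```text
t: 14.75
ee_pos: [0.4196, -0.2308, 0.22]
tool_rot: [[0.214, -0.977, 0.002], [-0.977, -0.214, -0.0], [0.001, -0.002, -1.0]]
ft_force: [-0.3, -1.0, 0.7]
grip_width: 0.0003
```

Emit:
drive_tool(motion=[[0,[-2,-5,0],[0,0,0]],[0,[-4,-10,0],[0,0,0]],[0,[-6,-15,0],[0,0,0]],[0,[-8,-20,0],[0,0,0]],[0,[-10,-25,0],[0,0,0]],[0,[-12,-30,0],[0,0,0]],[0,[-12,-30,0],[0,0,0]],[0,[-12,-30,0],[0,0,0]]])

```text
t: 15.75
ee_pos: [0.2993, -0.5303, 0.2199]
tool_rot: [[0.213, -0.977, 0.002], [-0.977, -0.213, 0.001], [-0.0, -0.002, -1.0]]
ft_force: [-0.1, -0.1, 0.3]
grip_width: 0.0006
```

Run:
```python
from h import *
x0,y0=215,185; s=5.5
im=eyes.capture("top")[:,:,::-1]; cv2.imwrite("pics/f_top_full.png",im)
cr=cv2.resize(im[185:270,215:355],None,fx=s,fy=s,interpolation=cv2.INTER_CUBIC); cv2.imwrite("pics/f_top.png",cr)
im2=eyes.capture("side")[:,:,::-1]; cv2.imwrite("pics/f_side.png",cv2.resize(im2[185:275,225:325],None,fx=6,fy=6,interpolation=cv2.INTER_CUBIC))
g=cv2.cvtColor(cr,cv2.COLOR_BGR2GRAY)
n,l,st,ce=cv2.connectedComponentsWithStats((g>150).astype(np.uint8))
for k in range(1,n):
    if st[k,4]>8000 and ce[k][0]>50:
        c=max(cv2.findContours((l==k).astype(np.uint8),cv2.RETR_EXTERNAL,cv2.CHAIN_APPROX_NONE)[0],key=cv2.contourArea)[:,0,:]
        for z in (.0504,.048):
            W=plane("top",(c+.5)/s-.5+[x0,y0],z)[:,:2]
            r=cv2.minAreaRect((W*1000).astype(np.float32)); e=np.array(r[0])/1000-C0
            print(k,z,np.round(r[0],1),np.round(r[1],1),round(r[2],2),"disp x,y mm",(e@DX*1000).round(1),(e@DY*1000).round(1))
o=get_obs();print(o['t'],o['ee_pos'],o['ft_force'])
```

```text
1 0.0504 [513.4 -92.8] [63.4 99.3] 12.49 disp x,y mm 128.0 -0.3
1 0.048 [513.6 -93.1] [63.5 99.6] 12.49 disp x,y mm 128.3 -0.2
2 0.0504 [513.6 -92.8] [50.4 85.6] 12.38 disp x,y mm 128.0 -0.1
2 0.048 [513.7 -93.1] [50.5 85.8] 12.38 disp x,y mm 128.3 -0.0
3 0.0504 [485.4  32.5] [ 81.1 116.5] 12.12 disp x,y mm -0.4 -0.5
3 0.048 [485.5  32.5] [ 81.3 116.8] 12.12 disp x,y mm -0.4 -0.4
4 0.0504 [486.3  31.9] [63.5 99. ] 12.31 disp x,y mm 0.4 0.2
4 0.048 [486.4  31.9] [63.7 99.2] 12.31 disp x,y mm 0.4 0.3
5 0.0504 [486.9  31.8] [50.4 85.8] 12.2 disp x,y mm 0.6 0.8
5 0.048 [487.   31.8] [50.5 86. ] 12.2 disp x,y mm 0.6 0.9
15.85 [ 0.29991105 -0.5296966   0.22009499] [ 0.3115938  -0.12033712 -0.87389257]
```

View pics/f_top.png

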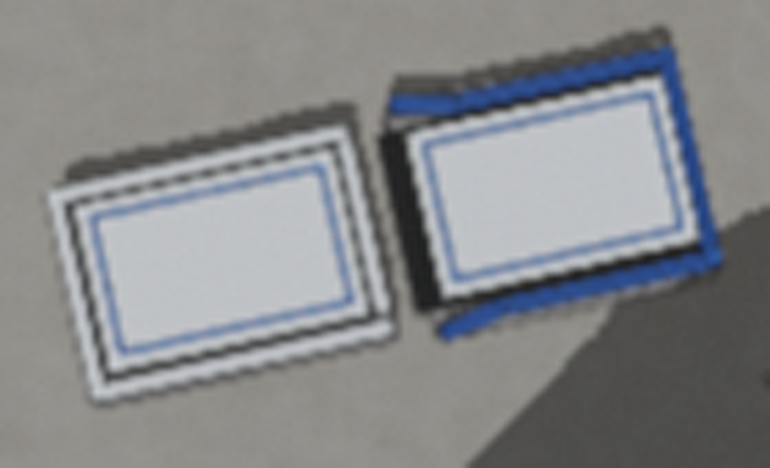

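View pics/f_side.png

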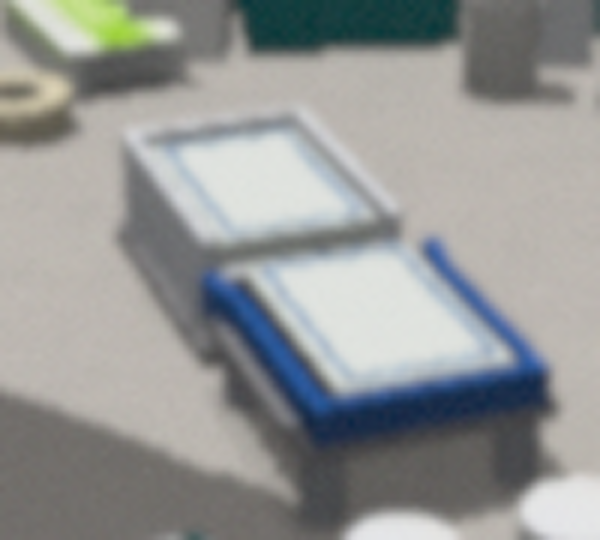

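In both final views the tile lies flat between the rails with its front edge against the blue stop at about (690,165) in the crop, and tile_2 is centred in the dispenser. Before signing off I'll check the bystanders against the first picture.

Run:
```python
from h import *
a=cv2.imread("pics/top0.png",0);b=cv2.imread("pics/f_top_full.png",0)
for nm,(x,y,r) in dict(bottles=(400,215,25),cutter=(375,268,22),tape=(166,278,14),pack=(126,260,25),carton=(403,148,26),jar=(156,163,14)).items():
    t=a[y-r:y+r,x-r:x+r]; m=cv2.matchTemplate(b[y-r-12:y+r+12,x-r-12:x+r+12],t,cv2.TM_CCOEFF_NORMED)
    _,v,_,p=cv2.minMaxLoc(m); print(nm,round(v,3),np.array(p)-12)
print(env.sign_off())
```

```text
bottles 0.947 [0 0]
cutter 0.921 [0 0]
tape 1.0 [0 0]
pack 1.0 [0 0]
carton 1.0 [0 0]
jar 1.0 [0 0]
the job is handed in; nothing more can be done
None
```

The top tile is lying flat in the bed against the end stop, and I handed the job in at about 16 s of the 70 s. I slid it there with the closed fingertips pressed on its rear half. The highest reading was 5.7 N against the 15 N limit, though force was only read between strokes. The trailing edge dropped off the stack at about 100 mm of travel, so I lowered the finger again to take it the rest of the way.

**Tile at the stop:** over the last 6 mm the tile stayed put while the finger slipped on it, and the sideways force held at about 3.4 N. The final top view put its centre 128 mm from its start. I had estimated 126 mm, within calibration error, and no gap to the stop was visible. It sits within 1 mm of the dispenser's centreline.

**Lower tiles:** tile_2 measured within about 1 mm of the stack's centre. I did not measure tile_3 and tile_4, which are hidden below it.

**Bystanders:** all showed zero pixel shift between the first and last top views. The arm was clear and touching nothing.

No check failed. The only disagreement was the 2 mm in travel noted above.

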